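Guard the microtome knife and show the trainee the next block

ROBOT

A 7-joint arm with a two-finger parallel gripper is mounted at the origin on the work surface. World frame = base frame: x ahead of the robot, y to its left, z up, the work surface at z = 0. Lengths are in m, angles in rad, forces in N, time in s.
With the tool pointing down it reaches from about 0.4 to 0.85 m from the base axis. Payload 4.5 kg.
Tool frame: the origin (TCP) lies where the fingers leave the gripper's body, on its centre line; the fingertips stand 64 mm ahead of it and the grasp point (between the pads) lies 45 mm ahead of it; z points along the fingers, y is the direction in which the jaws open and shut (so a half turn about z gives the same grasp; the last joint's range is limited). The gripper opens to 88 mm and grips with 3 to 60 N. Pads are 18 mm wide; open, the fingers measure 123 mm over their backs; the gripper's body (75 mm by 187 mm) begins 45 mm behind the grasp point.
Start: joints at [1.166, 0.689, -0.195, 1.565, 0.157, 0.902, -0.215], TCP at [0.266, -0.566, 0.303] pointing down, gripper open.
Joint ranges: [-3.01, 3.01], [-0.46, 2.08], [-1.47, 1.51], [0.13, 2.56], [-1, 4.14], [0.04, 2.09], [-2.66, 2.66]. Speed limits (rad/s): [2.57, 2.57, 3.14, 3.14, 3.14, 3.14, 3.14].

INTERFACE

Orientations are given as a unit quaternion [x, y, z, w].
In Python, from plant import monitor, snapshot, workorder, finder gives the robot as it stands.
- The arm moves only by the tool carry_out, never from a script. Its argument "motion" is one flat list of numbers, 6 for each row, row after row: the shift along the tool's x, y, z in cm, then the turn, a rotation vector about the tool's x, y, z in rad. In form: [x, y, z, rx, ry, rz, x, y, z, rx, ry, rz, ...]. A call has 1 to 8 rows; each row shifts and turns the commanded pose from where the row before left it, along the tool's axes as they then stand; what a row does not reach is not made up. A row lasts 1/8 s, in which the tool goes at most 62.5 mm and 10.7 degrees, less where a joint would pass 70% of its speed; a pose out of reach is approached as far as the arm can. A call with a gripper value outside its range is refused whole. "hand" is the finger opening in cm, from 0 to 8.81, set as the call begins (left out, the last holds). The fingers move at their own pace and stop on an object; "grip_force" is the grip in N (left out, the last holds). Time passes only in rows, so rows that do not move let the fingers close. It gives the time, the measured TCP pose, the force and the opening at its end, in the units of the state.
- monitor.get_state(): the state, without advancing time (a new reading comes with each control period).
- snapshot(name): name is "side" or "top" or "wrist"; returns a dict with "frame" (480x640x3 uint8, red, green, blue), "range_z" (480x640 float32, m along the optical axis (not along the pixel's ray), 0 where there is no reading), "fx", "fy", "cx", "cy" (pixels), "rvec" (rotation vector, rad) and "tvec" (3), from world to camera coordinates, as OpenCV has them; the wrist camera has in their place "hand_eye" (4x4, takes a point from camera to tool coordinates, whose origin is the TCP and whose axes are the flange's). Camera axes: x right, y down, z forward; pixel columns grow to the right and rows downward; lengths in m; the calibration is good to about 2 mm. A picture is of the moment at which its call begins: read the wrist's pose just before it.
- workorder.finish_job(): hands the job in, once; it reports no verdict.
Trained networks look in a picture, given as the dict that the camera call returned (one of the last four; its "shot" number tells which), for a name from the list of things; names that differ only in an ending like _2 or _b are one class to them, and where a whole thing is asked for, a point or a joint stands for the part that bears it (a point fixed in the world has none). Each returns a list of dicts, best first, with "p" (0 to 1); they miss things now and then, are a little off and sometimes report something else, mostly with a low value. They report only what shows in the picture. A call takes as long as a camera call.
- finder.masks_of(picture, thing): "pixels" (480x640 bool, what is visible of it) and "extent" ([left, top, right, bottom] in pixels, round what is visible of it).
The state is a dict: "clock": time; "q": joint angles; "qd": joint speeds; "joint_torque": joint torques, N m; "tool_pos": TCP position; "eef_rot": TCP orientation; "contact_force": force on the tool from outside, world axes, zero at the start; "moment": the same for the moment, N m; "opening": opening from 0.0 (shut) to 1.0 (fully open).
Only numpy, scipy, OpenCV 4.12 (cv2) and the standard library are available. Lean on these libraries where they do the work, as an engineer would, in place of code of your own. Each camera call takes 0.05 s, during which the arm holds its last target. There are 200 camera calls.

TASK

A trainee is about to load the next block and the microtome's knife is still bare: with your closed fingertips gently push the knife guard by its upright handle all the way along its rail, until it covers the blade. Then show her which block comes next: point straight down at the middle of the one large block in the tray with the fingertips about 2 cm above it and hold that for two seconds; then point in the same way at the middle of the top of the specimen clamp, hold for two seconds, and finish while still pointing there. Do not touch the blade, the blocks or the clamp, grip nothing, and leave everything else where it is.

Things in the scene. Friction and masses are not known exactly. Their poses are not given: they have to be found in the camera images.
- microtome: White microtome, right of the table, fixed. Origin on the table under the middle of the blade; x points from the operator's side into the machine, y along the blade to where the guard is parked (console side, away from the robot). Housing 290 mm high from x = 110 mm; stage 55 mm high from x = -120 mm. Guard rail: 10 mm bar along y at x = -66 mm, 95 mm high (end feet 98 mm) between y = -56 and 151 mm.
- guard_handle (a point): Top centre of the guard's upright black handle: post 14 mm across, 30 mm tall, top 140 mm above the table, at microtome x = -72 mm, on a 26 mm square carriage 102 mm high. At microtome y = 0 when fully home. Behind it the cover strip, 84 mm long along the rail, rises from 16 mm behind the handle's axis (95 mm high) to 84 mm behind (162 mm high).
- guard (a joint): Travel of the knife guard along its rail in m: 0 parked beside the blade, 0.088 fully home over the blade, at the stop. It slides along the microtome's -y with about 2 N of friction and stays where it is left.
- blade: disposable blade 80 mm long in the knife holder, edge up, 156 mm above the table over the microtome's origin, along the microtome's y. Origin at the middle of the edge.
- clamp: Empty aluminium specimen clamp on the steel specimen head that juts from the housing, above and just behind the blade: 62 mm along the microtome's y, 47 mm deep, 60 mm tall, jaws open to the front, a small lever at its +y side lower than its top. Its height differs between starts. Origin at the middle of its underside; axes as the microtome's.
- clamp_top (a point): middle of the flat top of the specimen clamp, 60 mm above its origin, 226 to 248 mm above the table, 40 mm behind the blade (microtome x = +40 mm). The thing to point at last.
- big_block: the large whole-mount block: yellow cassette 75 x 52 mm with a wax slab on it, 17 mm high in all, lying flat in the tray among four smaller blocks of the same make. Origin at the middle of its underside, x along its length.
- big_block_top (a point): middle of the top of the large block (17 mm above its origin). The thing to point at first.
- block1: standard block: yellow cassette 40 x 28 mm with wax, 11 mm high, in the tray; to be left alone. Origin at the middle of its underside.
- block2: another standard block, as block1; to be left alone.
- block3: another standard block, as block1; to be left alone.
- block4: another standard block, as block1; to be left alone.
- tray: white plastic tray 270 x 400 mm (x, y), walls 45 mm high, floor 4 mm thick, with a row of small upright white cassettes along its +y end; does not move. Origin at the middle of its underside.
- forceps: steel forceps, 125 mm long, flat on the table left of the tray; to be left alone.
- brush: small brush with a wooden handle, 220 mm long, flat on the table beyond the tray; to be left alone.
- slide_box: grey slide box 85 x 175 x 30 mm beyond the tray; to be left alone.
- wash_bottle: white wash bottle, 64 mm across, 180 mm high, left of the tray; to be left alone.

How it is judged:
On the way, in this order (a step that is already met when the one before it is completed fails the run):
1. the knife guard is pushed home over the blade (value of joint guard above 0.082 m), for 0.2 s.
2. the fingertips point at the middle of the large block from just above and dwell there (value of joint guard above 0.082 m and horizontal distance between the grasp point and big_block_top below 0.02 m and z of the grasp point in the frame of big_block_top between 0.022 and 0.065 m), for 1.5 s.
3. the fingertips point at the middle of the top of the specimen clamp from just above and dwell there (horizontal distance between the grasp point and clamp_top below 0.02 m and z of the grasp point in the frame of clamp_top between 0.022 and 0.065 m), for 1.5 s.
At the end, for the whole second after the job is handed in: Guard within 6 mm of its stop over the blade, large block unmoved (4 mm), and still pointing at the clamp untouched: grasp point within 20 mm of the middle of the clamp top seen from above and 22 to 65 mm over it (fingertips about 3 to 46 mm over it) (all of step 3 and value of joint guard above 0.082 m and distance of big_block from where it was at the start of the episode below 0.004 m).
It fails at once if the blade is touched (contact force between any of the fingers, the arm and blade above 0.3 N).
It fails at once if the specimen clamp is touched (contact force between any of the fingers, the arm and clamp above 0.3 N).
It fails at once if a block is touched (contact force between any of the fingers, the arm and big_block above 0.3 N or contact force between any of the fingers, the arm and block1 above 0.3 N or contact force between any of the fingers, the arm and block2 above 0.3 N or contact force between any of the fingers, the arm and block3 above 0.3 N or contact force between any of the fingers, the arm and block4 above 0.3 N).
It fails at once if the guard is gripped or shoved hard, or the microtome struck (over 30 N) (contact force between any of the fingers, the arm and microtome above 30 N).
It fails at once if a bystander is moved or lifted by more than 10 mm (distance of any of block1, block2, block3, block4, forceps, brush, slide_box, wash_bottle from where it was at the start of the episode above 0.01 m).
It also fails if it takes over 59 s, if anything falls off the work surface, if the arm or the gripper's body presses on something with over 40 N, if the wrist force passes 120 N, or if a joint passes its speed limit or range.

## Working session

There is one attempt and no reset: what is moved stays moved. The work goes in short steps, Python scripts to look and compute and a tool call to move; the robot and the scene stay as the last step left them, time stands still between calls to the robot, and variables do not carry over. Pictures are saved under pics/ and viewed, about 8 in all and at most 12, crops included, and the job is handed in when it is done.

Besides the shell and the picture viewer there is one more tool, called after "Call:" as name(argument=value, ...), one argument or row to a line, values as JSON. carry_out: Moves the arm, as the interface text tells. Its arguments: {"type":"object","properties":{"motion":{"type":"array"},"hand":{"type":"number"},"grip_force":{"type":"number"}},"required":["motion"]}

```bash
mkdir -p pics
cat > h.py <<'E'
import numpy as np, cv2
from scipy.spatial.transform import Rotation as R
from plant import monitor, snapshot, workorder, finder
def cloud(s, st=None):
    z=s["range_z"]; v,u=np.mgrid[:480,:640]
    P=np.stack([(u-s["cx"])/s["fx"]*z,(v-s["cy"])/s["fy"]*z,z],-1)
    if "rvec" in s:
        M=cv2.Rodrigues(np.array(s["rvec"],float))[0]
        W=(P-np.array(s["tvec"]).ravel())@M
    else:
        H=np.array(s["hand_eye"]); T=P@H[:3,:3].T+H[:3,3]
        W=T@R.from_quat(st["eef_rot"]).as_matrix().T+np.array(st["tool_pos"])
    W[z==0]=np.nan
    return W
def save(s,n): cv2.imwrite("pics/"+n+".png",s["frame"][...,::-1])
E
python3 - <<'E'
from h import *
st=monitor.get_state(); print({k:np.round(v,3) for k,v in st.items()})
for c in ["top","side"]:
    s=snapshot(c); save(s,c); W=cloud(s)
    np.save(c+"_W.npy",W)
    for t in ["big_block","guard_handle","clamp","blade","microtome","tray"]:
        for m in finder.masks_of(s,t)[:2]:
            w=W[m["pixels"]]; w=w[~np.isnan(w[:,0])]
            if len(w): print(c,t,round(m["p"],2),np.round(m["extent"]),len(w),np.round(np.median(w,0),3),np.round(w.min(0),3),np.round(w.max(0),3))
E
```

```text
{'clock': np.float64(0.0), 'q': array([ 1.166,  0.69 , -0.195,  1.566,  0.157,  0.902, -0.215]), 'qd': array([ 0.   ,  0.001, -0.001, -0.001, -0.001, -0.   ,  0.002]), 'joint_torque': array([ 0.0000e+00, -5.2756e+01, -1.2670e+00, -1.5343e+01, -5.3000e-02,
        7.0000e-03,  0.0000e+00]), 'tool_pos': array([ 0.265, -0.565,  0.302]), 'eef_rot': array([ 0.976,  0.218, -0.   , -0.001]), 'contact_force': array([-0.07 , -0.115, -0.501]), 'moment': array([ 0.012, -0.   ,  0.018]), 'opening': np.float64(0.999)}
top big_block 0.84 [227. 276. 248. 307.] 669 [0.479 0.237 0.02 ] [0.442 0.212 0.002] [0.518 0.265 0.026]
top guard_handle 0.8 [424. 248. 477. 290.] 1692 [ 0.529 -0.233  0.139] [ 0.486 -0.319  0.054] [ 0.575 -0.18   0.167]
top clamp 0.59 [486. 271. 555. 318.] 1803 [ 0.475 -0.315  0.241] [ 0.438 -0.385  0.054] [ 0.518 -0.284  0.249]
top blade 0.51 [471. 289. 484. 322.] 194 [ 0.457 -0.273  0.149] [ 0.424 -0.283  0.135] [ 0.492 -0.264  0.16 ]
top microtome 0.78 [387. 160. 640. 409.] 45048 [ 0.483 -0.398  0.202] [ 0.242 -0.691 -0.005] [ 0.827 -0.123  0.297]
top tray 0.7 [177. 200. 358. 3
[... 473 characters left out ...]
 [ 0.435 -0.41   0.138] [ 0.574 -0.281  0.248]
side clamp 0.72 [286. 316. 321. 344.] 552 [0.473 0.246 0.019] [0.44  0.215 0.002] [0.514 0.268 0.025]
side blade 0.63 [437. 200. 459. 216.] 175 [ 0.456 -0.271  0.147] [ 0.423 -0.285  0.135] [ 0.497 -0.259  0.158]
side microtome 0.8 [369. 100. 597. 289.] 24613 [ 0.436 -0.401  0.17 ] [ 0.232 -1.742 -0.503] [ 1.578 -0.12   0.297]
side microtome 0.39 [397. 187. 437. 229.] 957 [ 0.522 -0.227  0.13 ] [ 0.483 -0.278  0.053] [ 0.576 -0.174  0.167]
side tray 0.83 [213. 228. 395. 382.] 13053 [0.554 0.18  0.005] [ 0.399 -0.082 -0.007] [0.738 0.381 0.05 ]
side tray 0.53 [225. 370. 249. 418.] 274 [0.453 0.465 0.004] [ 0.388  0.443 -0.004] [0.514 0.483 0.009]
```

View pics/top.png

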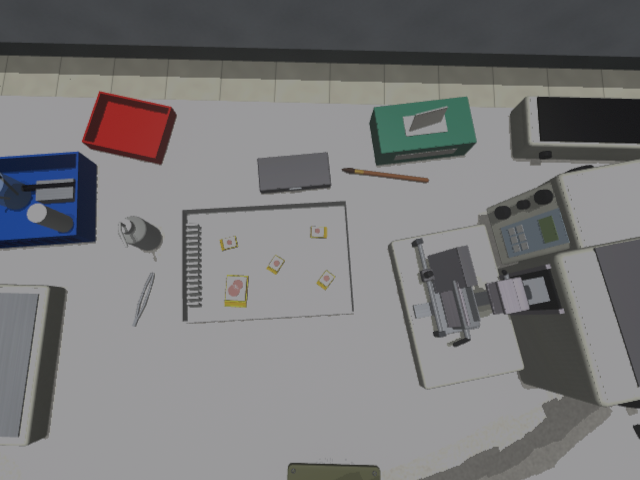

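View pics/side.png

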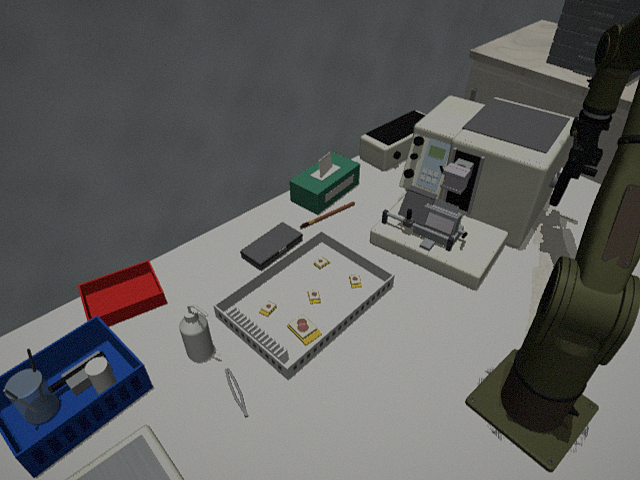

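The top view shows the microtome at right: rail (418,243)–(438,333), handle about (428,274), clamp about (513,293). The big block is at (236,290). Next I fit the microtome frame.

Run:
```python
from h import *
s=snapshot("top"); W=cloud(s)
X,Y,Z=W[...,0],W[...,1],W[...,2]
reg=(X>.2)&(X<.75)&(Y>-.5)&(Y<-.1)
st_=(reg&(Z>.045)&(Z<.062))
p=W[st_][:,:2].astype(np.float32); r=cv2.minAreaRect(p*1000); print("stage",r, np.round(cv2.boxPoints(r)))
m=finder.masks_of(s,"blade")[0]["pixels"]; w=W[m&(Z>.14)]
print("blade",w.mean(0),cv2.fitLine(w[:,:2].astype(np.float32),2,0,.01,.01).ravel())
m=finder.masks_of(s,"clamp")[0]["pixels"]; w=W[m&(Z>.21)]
zt=np.percentile(w[:,2],80); w=w[abs(w[:,2]-zt)<.006]; print("clamp top z",zt,cv2.minAreaRect((w[:,:2]*1000).astype(np.float32)),w.mean(0))
h=reg&(Z>.27)&(Z<.31)
# front strip region, heights map for rail/handle
g=s["frame"].astype(int).sum(-1)
c=cv2.resize(s["frame"][225:365,390:575],None,fx=4.3,fy=4.3,interpolation=cv2.INTER_CUBIC); cv2.imwrite("pics/c.png",c[...,::-1])
m=finder.masks_of(s,"big_block")[0]["pixels"]; w=W[m&(Z>.008)]; print("big",cv2.minAreaRect((w[:,:2]*1000).astype(np.float32)),np.median(w,0))
```

```text
stage ((464.3795166015625, -306.5997619628906), (398.3283386230469, 301.9112548828125), 12.544084548950195) [[ 237. -203.]
 [ 303. -497.]
 [ 692. -411.]
 [ 626. -116.]]
blade [ 0.45821633 -0.27278866  0.14888127] [ 0.97475475  0.22327834  0.45821634 -0.27278867]
clamp top z 0.24529427748089258 ((485.4410400390625, -330.51446533203125), (79.47348022460938, 89.71012115478516), 12.571640014648438) [ 0.47336494 -0.31611325  0.24416728]
big ((479.5333557128906, 238.78477478027344), (51.810333251953125, 76.53538513183594), 88.26004028320312) [0.48116521 0.2373559  0.01977976]
```

View pics/c.png

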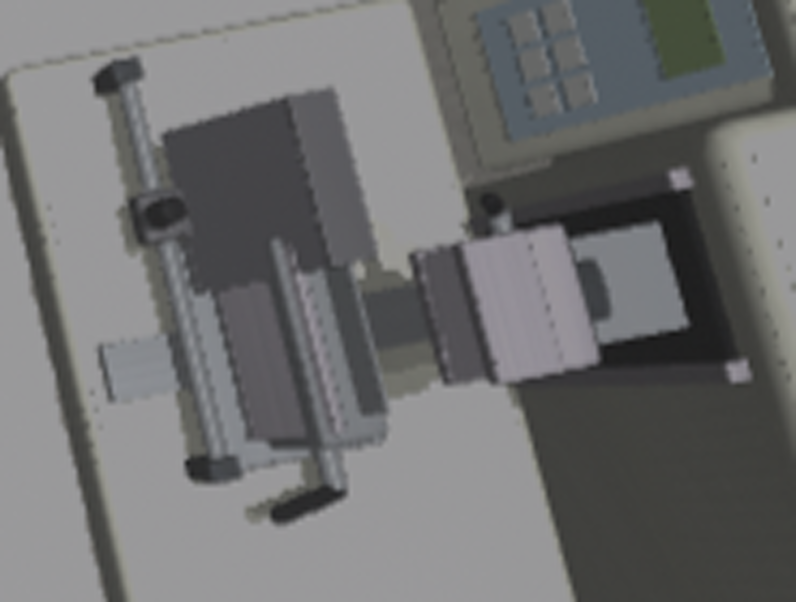

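Call:
carry_out(
  motion=[0, 0, -5, 0, 0, 0, 0, 0, -5, 0, 0, 0, 0, 0, -5, 0, 0, 0, 4.5, -2.2, 0, 0, 0, 0, 4.5, -2.2, 0, 0, 0, 0, 4.5, -2.2, 0, 0, 0, 0, 4.5, -2.2, 0, 0, 0, 0, 4.5, -2.2, 0, 0, 0, 0],
  hand=0,
  grip_force=10,
)

```text
clock: 1.9
tool_pos: [0.4233, -0.3692, 0.4529]
eef_rot: [0.976, 0.218, 0.0, 0.0]
contact_force: [0.5, -0.7, -0.3]
opening: 0.115
```

Call:
carry_out(
  motion=[4.5, -2.2, 0, 0, 0, 0, 4.5, -2.2, 0, 0, 0, 0, 4.5, -2.2, 0, 0, 0, 0, 4.5, -2.2, 0, 0, 0, 0, 4.5, -2.2, 0, 0, 0, 0, 0, 0, 0, 0, 0, -0.15, 0, 0, 0, 0, 0, -0.15, 0, 0, 0, 0, 0, -0.15],
)

```text
clock: 2.9
tool_pos: [0.5795, -0.1753, 0.4526]
eef_rot: [0.902, 0.432, -0.0, 0.0]
contact_force: [-0.0, 0.2, 1.0]
opening: 0.003
```

Call:
carry_out(
  motion=[0, 0, 0, 0, 0, -0.15, 0, 0, 0, 0, 0, -0.15, 0, 0, 0, 0, 0, -0.15, 0, 0, 0, 0, 0, -0.15, 0, 0, 0, 0, 0, -0.15, 0, 0, 0, 0, 0, -0.15, 0, 0, 0, 0, 0, 0],
)

```text
clock: 3.78
tool_pos: [0.5793, -0.1756, 0.4526]
eef_rot: [0.627, 0.779, 0.0, -0.0]
contact_force: [-1.0, 0.8, -0.6]
opening: 0.007
```

Run:
```python
from h import *
st=monitor.get_state(); s=snapshot("wrist"); save(s,"w1"); W=cloud(s,st)
print(st["clock"],st["tool_pos"],st["eef_rot"],st["opening"],st["q"])
ex=np.array([.22,-.975]);ey=np.array([.975,.22]);o=np.array([.458,-.276])
Z=W[...,2]; d=W[...,:2]-o; mx=d@ex; my=d@ey
m=(mx>-.1)&(mx<-.03)&(my>.04)&(my<.13)&(Z>.132)&(Z<.148)
for ms in finder.masks_of(s,"guard_handle")[:1]:
    print(ms["p"],ms["extent"]); k=ms["pixels"]&(abs(Z-.14)<.004); print("mask@140",np.nanmedian(W[k],0),np.median(mx[k]),np.median(my[k]))
n,l,ss,c=cv2.connectedComponentsWithStats(m.astype(np.uint8))
for i in range(1,n):
    if ss[i,4]>30: print(ss[i],np.round([mx[l==i].mean(),my[l==i].mean(),Z[l==i].mean(),np.ptp(mx[l==i]),np.ptp(my[l==i])],4))
```

```text
3.775 [ 0.57933737 -0.1756065   0.45260244] [ 6.26656657e-01  7.79295458e-01  4.85094112e-05 -1.42475094e-04] 0.006845614769634729 [ 0.5515095   0.57244756 -0.61294383  1.38766568  0.3305911   1.28443873
  0.13719235]
0.87 [229.2, 186.5, 305.1, 279.0]
mask@140 [ 0.53150256 -0.23168116  0.13934099] -0.023635537894298855 0.08571617783238866
[261 197  13  12 119] [-0.0709  0.0833  0.1381  0.0127  0.0135]
```

View pics/w1.png

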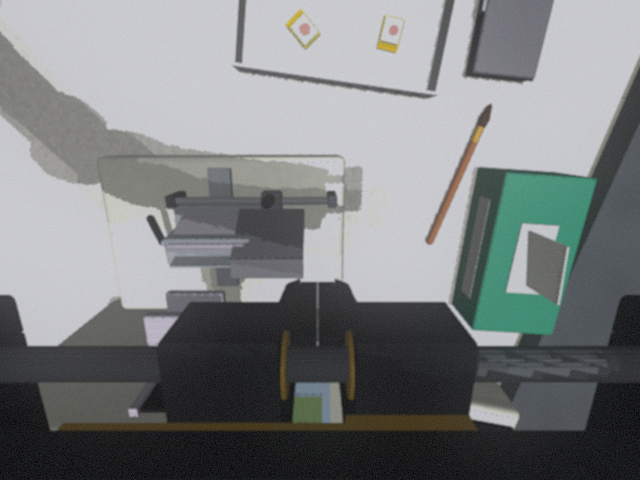

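Call:
carry_out(
  motion=[0.4, 0, 4.5, 0, 0, 0, 0, 0, 4.5, 0, 0, 0, 0, 0, 4.5, 0, 0, 0, 0, 0, 4.5, 0, 0, 0, 0, 0, 4.5, 0, 0, 0, 0, 0, 3.5, 0, 0, 0, 0, 0, 1.0, 0, 0, 0, 0, 0, 0, 0, 0, 0],
)

```text
clock: 4.88
tool_pos: [0.5789, -0.1715, 0.183]
eef_rot: [0.626, 0.78, -0.0, 0.0]
contact_force: [0.1, 0.5, 1.6]
opening: 0.004
```

Call:
carry_out(
  motion=[0, -1, 0, 0, 0, 0, 0, -1, 0, 0, 0, 0, 0, -0.6, 0, 0, 0, 0, 0, -0.6, 0, 0, 0, 0, 0, -0.6, 0, 0, 0, 0, 0, -0.6, 0, 0, 0, 0, 0, -0.6, 0, 0, 0, 0],
)

```text
clock: 5.75
tool_pos: [0.5302, -0.1823, 0.183]
eef_rot: [0.626, 0.78, 0.001, 0.001]
contact_force: [1.6, 0.7, 1.1]
opening: 0.004
```

Call:
carry_out(
  motion=[0, -0.8, 0, 0, 0, 0, 0, -0.8, 0, 0, 0, 0, 0, -0.8, 0, 0, 0, 0, 0, -0.8, 0, 0, 0, 0, 0, -0.8, 0, 0, 0, 0, 0, -0.8, 0, 0, 0, 0, 0, -0.8, 0, 0, 0, 0, 0, -0.6, 0, 0, 0, 0],
)

```text
clock: 6.75
tool_pos: [0.4703, -0.1956, 0.183]
eef_rot: [0.626, 0.78, 0.001, 0.001]
contact_force: [9.4, 1.6, -2.1]
opening: 0.001
```

Call:
carry_out(
  motion=[0, -0.4, 0, 0, 0, 0, 0, 0, 0, 0, 0, 0, 0, -0.3, 0, 0, 0, 0, 0, 0, 0, 0, 0, 0],
)

```text
clock: 7.25
tool_pos: [0.4694, -0.1957, 0.1836]
eef_rot: [0.625, 0.781, 0.006, 0.005]
contact_force: [15.0, 1.9, -7.9]
opening: 0.006
```

Run:
```python
from h import *
st=monitor.get_state(); s=snapshot("wrist"); save(s,"w2")
print(st["clock"],st["tool_pos"],st["contact_force"])
d=st["tool_pos"][:2]-np.array([.453,-.277]); print(d@[.22,-.975],d@[.975,.22])
```

```text
7.25 [ 0.46944131 -0.19571083  0.18357913] [14.95661466  1.90555791 -7.91385938]
-0.07563985518033972 0.03391389093826094
```

Call:
carry_out(
  motion=[0, 0.5, 0, 0, 0, 0, 0, 1.0, 0, 0, 0, 0, 0, 1.0, 0, 0, 0, 0, 0, 0, 0, 0, 0, 0],
)

```text
clock: 7.8
tool_pos: [0.4869, -0.1916, 0.1825]
eef_rot: [0.626, 0.78, -0.0, -0.0]
contact_force: [-0.9, 0.4, 0.6]
opening: 0.007
```

Run:
```python
from h import *
st=monitor.get_state(); print(st["tool_pos"],st["contact_force"])
ex=np.array([.22,-.975]);ey=np.array([.975,.22]);o=np.array([.453,-.277])
ims=[]
for c in ["wrist","top","side"]:
    s=snapshot(c); W=cloud(s,st); Z=W[...,2]; d=W[...,:2]-o; mx=d@ex; my=d@ey
    m=(mx>-.09)&(mx<-.05)&(my>-.03)&(my<.13)&(Z>.125)&(Z<.145)
    if m.any(): print(c,m.sum(),np.round([np.median(mx[m]),np.median(my[m]),my[m].min(),my[m].max(),Z[m].max()],4))
    f=s["frame"]
    ims.append({"wrist":cv2.resize(f,(400,300)),"top":cv2.resize(f[225:365,390:577],(400,300)),"side":cv2.resize(f[160:280,360:520],(400,300))}[c])
cv2.imwrite("pics/m.png",np.vstack([np.hstack(ims[:2]),np.hstack([ims[2],ims[2]*0])])[...,::-1])
```

```text
[ 0.48694935 -0.19155105  0.18249201] [-0.86139525  0.37114083  0.64718469]
wrist 1582 [-0.0852  0.053   0.0372  0.0677  0.145 ]
top 7 [-0.0848  0.0469  0.0067  0.0531  0.1368]
side 89 [-0.084   0.035   0.0026  0.0628  0.145 ]
```

View pics/m.png

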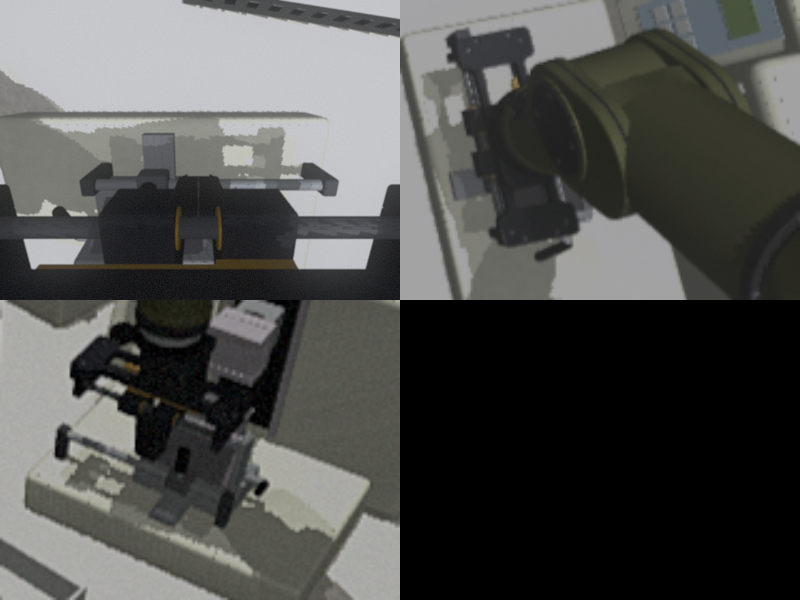

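The guard has clearly advanced over the blade: in the side crop the handle is at (183,455), next to the finger. I'll rise and measure the travel from above.

Call:
carry_out(
  motion=[0, 0, -4, 0, 0, 0, 0, 2, -5, 0, 0, 0, 0, 4, -6, 0, 0, 0, 0, 5, -6, 0, 0, 0, 0, 0, -6, 0, 0, 0, 0, 0, 0, 0, 0, 0],
)

```text
clock: 8.7
tool_pos: [0.5809, -0.1708, 0.4374]
eef_rot: [0.626, 0.78, 0.002, 0.004]
contact_force: [-0.3, -1.0, -1.0]
opening: 0.006
```

Run:
```python
from h import *
st=monitor.get_state(); s=snapshot("wrist"); save(s,"w3"); W=cloud(s,st)
print(st["tool_pos"])
ex=np.array([.22,-.975]);ey=np.array([.975,.22]);o=np.array([.453,-.277])
Z=W[...,2]; d=W[...,:2]-o; mx=d@ex; my=d@ey
def comp(m,t):
    n,l,ss,c=cv2.connectedComponentsWithStats(m.astype(np.uint8))
    for i in range(1,n):
        if ss[i,4]>30: print(t,ss[i],np.round([mx[l==i].mean(),my[l==i].mean(),Z[l==i].mean(),np.ptp(mx[l==i]),np.ptp(my[l==i])],4))
comp((mx>-.09)&(mx<-.05)&(my>-.03)&(my<.13)&(Z>.132)&(Z<.148),"handle")
comp((mx>-.09)&(mx<-.05)&(my>-.03)&(my<.13)&(Z>.100)&(Z<.106),"carr")
comp((mx>-.09)&(mx<-.05)&(my>-.1)&(my<.2)&(Z>.09)&(Z<.1),"rail+feet")
comp((mx>-.05)&(mx<.03)&(my>-.1)&(my<.2)&(Z>.10)&(Z<.17),"strip")
comp((mx>0)&(mx<.09)&(my>-.06)&(my<.06)&(Z>.225),"clamp")
```

```text
[ 0.58093311 -0.17080827  0.43738899]
handle [188 202  14  13 139] [-0.071   0.0155  0.1378  0.0131  0.0135]
carr [196 197  32  23 218] [-0.0606  0.0205  0.101   0.0269  0.038 ]
carr [172 217  31   3  49] [-0.0507 -0.0082  0.1013  0.0024  0.0365]
rail+feet [ 194  196  140   23 1170] [-0.0641  0.0903  0.094   0.027   0.169 ]
rail+feet [155 200  38  13 312] [-0.0653 -0.0296  0.0941  0.0153  0.0438]
rail+feet [172 214  36   5 116] [-0.0531 -0.0096  0.0977  0.0046  0.0443]
strip [ 154  219   97   68 5677] [-0.0195  0.0186  0.1392  0.0636  0.1041]
strip [136 221   9  13  70] [-0.0417 -0.0662  0.1018  0.0156  0.0085]
clamp [131 324  42  22 721] [ 0.0218 -0.001   0.2423  0.0176  0.0352]
clamp [152 383  11  11 100] [ 0.0842 -0.0042  0.2369  0.012   0.0093]
```

View pics/w3.png

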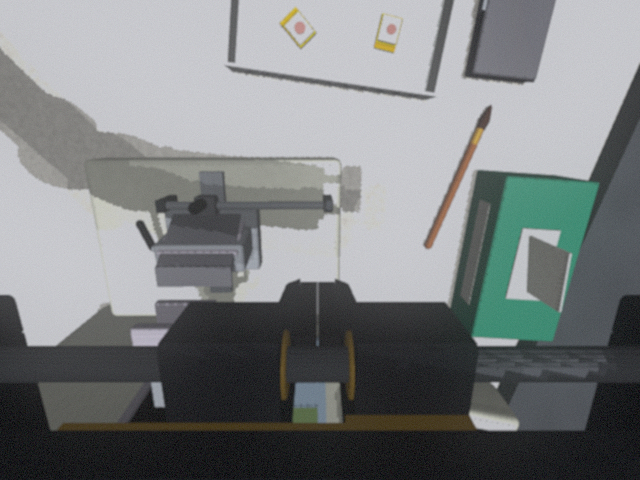

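Handle travel reads about 73 mm, but the rail and clamp suggest the frame origin is about 12 mm further along y. I'll check with a clear view.

Call:
carry_out(
  motion=[5, 0, 0, 0, 0, 0, 5, 0, 0, 0, 0, 0, 5, 0, 0, 0, 0, 0, 5, 0, 0, 0, 0, 0, 0, 0, 0, 0, 0, 0],
)

```text
clock: 9.38
tool_pos: [0.5337, 0.0278, 0.4315]
eef_rot: [0.623, 0.782, -0.001, -0.002]
contact_force: [0.7, -1.1, 0.0]
opening: 0.006
```

Run:
```python
from h import *
st=monitor.get_state()
ex=np.array([.22,-.975]);ey=np.array([.975,.22]);o=np.array([.465,-.274])
for c in ["top","wrist"]:
    s=snapshot(c); W=cloud(s,st); Z=W[...,2]; d=W[...,:2]-o; mx=d@ex; my=d@ey
    def show(t,x0,x1,y0,y1,z0,z1):
        m=(mx>x0)&(mx<x1)&(my>y0)&(my<y1)&(Z>z0)&(Z<z1)
        if m.sum()>5: print(c,t,m.sum(),"x",np.round(np.percentile(mx[m],[2,98]),4),"y",np.round(np.percentile(my[m],[1,50,99]),4),"z",round(np.percentile(Z[m],50),4))
    show("handle",-.09,-.05,-.04,.06,.13,.15)
    show("rail",-.085,-.05,-.1,.2,.088,.104)
    show("strip",-.045,.0,-.08,.12,.115,.17)
    show("clamp",.0,.09,-.06,.06,.237,.255)
    show("clamp",.0,.09,-.06,.06,.222,.237)
    if c=="top":
        k=finder.masks_of(s,"clamp")
        cv2.imwrite("pics/t2.png",cv2.resize(s["frame"][225:365,390:577],(800,600),interpolation=cv2.INTER_CUBIC)[...,::-1])
```

```text
top clamp 1004 x [0.0177 0.0884] y [-0.0308  0.0018  0.0419] z 0.2441
top clamp 86 x [0.0166 0.0886] y [-0.0243  0.011   0.0466] z 0.2364
```

View pics/t2.png

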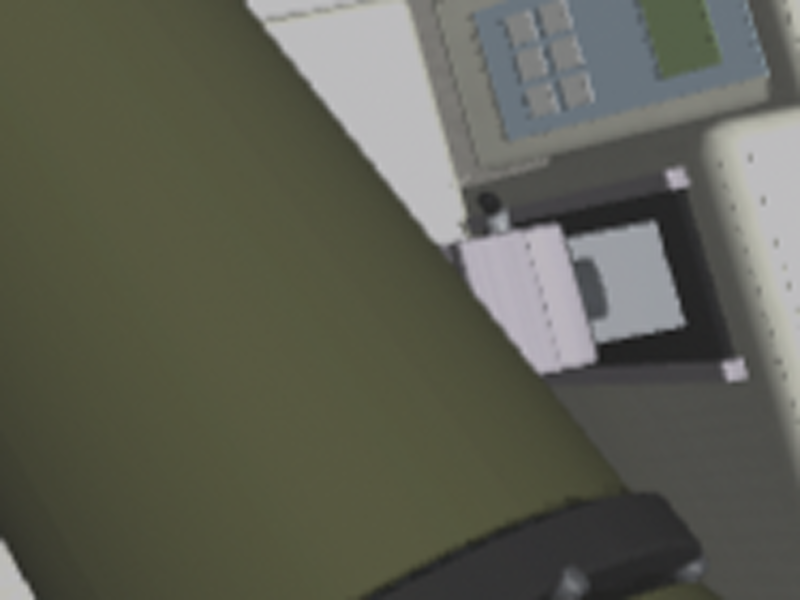

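The arm blocks the top view, but the clamp edges fit the shifted origin. I'll use the stored initial cloud for the rail ends and the starting handle position.

Run:
```python
from h import *
ex=np.array([.22,-.975]);ey=np.array([.975,.22]);o=np.array([.465,-.274])
for c in ["top","side"]:
    W=np.load(c+"_W.npy"); Z=W[...,2]; d=W[...,:2]-o; mx=d@ex; my=d@ey
    def show(t,x0,x1,y0,y1,z0,z1):
        m=(mx>x0)&(mx<x1)&(my>y0)&(my<y1)&(Z>z0)&(Z<z1)
        if m.sum()>5: print(c,t,m.sum(),"x",np.round(np.percentile(mx[m],[2,50,98]),4),"y",np.round(np.percentile(my[m],[1,50,99]),4),"z",round(np.percentile(Z[m],50),4))
    show("handle",-.09,-.05,0,.15,.13,.15)
    show("rail",-.085,-.05,-.1,.2,.088,.104)
    show("strip",-.045,.015,-.0,.2,.12,.17)
    show("blade",-.01,.01,-.08,.035,.15,.16)
    show("clamp",.0,.07,-.06,.06,.237,.255)
```

```text
top handle 39 x [-0.0771 -0.0717 -0.0652] y [0.0658 0.0724 0.0784] z 0.1387
top rail 638 x [-0.077  -0.0651 -0.0508] y [-0.0611  0.0568  0.1533] z 0.0952
top strip 1579 x [-0.0371 -0.0153  0.0115] y [0.0013 0.0607 0.113 ] z 0.1469
top blade 117 x [-0.0036 -0.0009  0.0037] y [-0.0394 -0.005   0.0331] z 0.1546
top clamp 969 x [0.016  0.0387 0.0682] y [-0.0314 -0.0011  0.0434] z 0.2445
side handle 22 x [-0.081  -0.0761 -0.0663] y [0.0644 0.0697 0.0769] z 0.1353
side rail 359 x [-0.0807 -0.0682 -0.0505] y [-0.0641  0.056   0.151 ] z 0.0943
side strip 805 x [-0.0394 -0.0204  0.0087] y [0.001  0.0575 0.1124] z 0.1436
side blade 58 x [-0.0089 -0.0027  0.0031] y [-0.0397 -0.0086  0.0336] z 0.1531
side clamp 275 x [0.0118 0.0327 0.0671] y [-0.034  -0.0038  0.0279] z 0.2435
```

Checks agree: the rail's outer ends put the origin at (.465,-.274). The handle started at y≈72–76 mm and moved 73 mm, so the guard is home, which fits the hard stop at 15 N. Next is the big block.

Call:
carry_out(
  motion=[4.4, -0.1, 2, 0, 0, 0, 4.4, -0.1, 3, 0, 0, 0, 4.4, -0.1, 3, 0, 0, 0, 4.4, -0.1, 3, 0, 0, 0, 4.1, -0.1, 3, 0, 0, 0, 0, 0, 4, 0, 0, 0, 0, 0, 4, 0, 0, 0, 0, 0, 0, 0, 0, 0],
)

```text
clock: 10.52
tool_pos: [0.4834, 0.2318, 0.2099]
eef_rot: [0.627, 0.779, -0.004, -0.001]
contact_force: [-0.7, -0.0, 0.6]
opening: 0.006
```

Run:
```python
from h import *
st=monitor.get_state(); s=snapshot("wrist"); save(s,"w4"); W=cloud(s,st)
print(st["tool_pos"],st["eef_rot"])
for m in finder.masks_of(s,"big_block")[:2]:
    w=W[m["pixels"]&(W[...,2]>.01)&(W[...,2]<.03)]
    print(m["p"],m["extent"],cv2.minAreaRect((w[:,:2]*1000).astype(np.float32)),np.median(w,0))
```

```text
[0.48342697 0.23182167 0.20986063] [ 6.26800785e-01  7.79170477e-01 -3.71047332e-03 -6.12772904e-04]
0.65 [274.5, 174.3, 373.4, 254.9] ((486.98809814453125, 240.28855895996094), (51.29408264160156, 67.93592834472656), 89.51830291748047) [0.48682255 0.24230003 0.01978527]
```

View pics/w4.png

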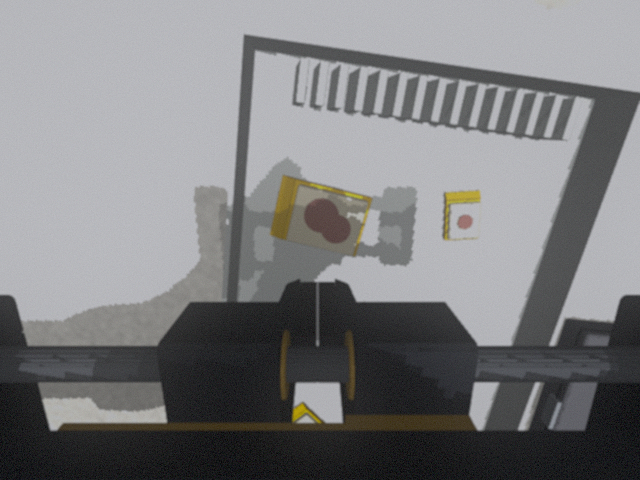

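The block shows at (322,215) in the wrist image. Both measurements agree within a few mm: (0.482, 0.239).

Call:
carry_out(
  motion=[0.7, 0, 3, 0, 0, 0, 0, 0, 3, 0, 0, 0, 0, 0, 2.5, 0, 0, 0, 0, 0, 2, 0, 0, 0, 0, 0, 0, 0, 0, 0, 0, 0, 0, 0, 0, 0, 0, 0, 0, 0, 0, 0, 0, 0, 0, 0, 0, 0],
)

```text
clock: 11.62
tool_pos: [0.4831, 0.2416, 0.1085]
eef_rot: [0.626, 0.78, 0.001, 0.0]
contact_force: [-0.7, -0.2, -1.1]
opening: 0.004
```

Call:
carry_out(
  motion=[0, 0, 0, 0, 0, 0, 0, 0, 0, 0, 0, 0, 0, 0, 0, 0, 0, 0, 0, 0, 0, 0, 0, 0, 0, 0, 0, 0, 0, 0, 0, 0, 0, 0, 0, 0, 0, 0, 0, 0, 0, 0, 0, 0, 0, 0, 0, 0],
)

```text
clock: 12.62
tool_pos: [0.4827, 0.2415, 0.1077]
eef_rot: [0.626, 0.78, 0.0, 0.0]
contact_force: [0.7, -0.3, 1.0]
opening: 0.005
```

Call:
carry_out(
  motion=[0, 0, 0, 0, 0, 0, 0, 0, 0, 0, 0, 0, 0, 0, 0, 0, 0, 0, 0, 0, 0, 0, 0, 0, 0, 0, 0, 0, 0, 0, 0, 0, 0, 0, 0, 0, 0, 0, 0, 0, 0, 0, 0, 0, 0, 0, 0, 0],
)

```text
clock: 13.62
tool_pos: [0.4827, 0.2415, 0.1077]
eef_rot: [0.626, 0.78, -0.0, 0.0]
contact_force: [-0.4, -0.1, -0.1]
opening: 0.008
```

Call:
carry_out(
  motion=[0, 0, -5, 0, 0, 0, 0, 0, -5, 0, 0, 0, 0, 0, -5, 0, 0, 0, 0, 0, -5, 0, 0, 0, 0, 0, -5, 0, 0, 0, 0, 0, -5, 0, 0, 0, -4, -1, 0, 0, 0, 0, -4, -1, 0, 0, 0, 0],
)

```text
clock: 14.62
tool_pos: [0.4802, 0.1583, 0.4083]
eef_rot: [0.626, 0.78, 0.0, 0.001]
contact_force: [0.6, 0.1, -1.1]
opening: 0.006
```

Call:
carry_out(
  motion=[-4, -1, 0, 0, 0, 0, -4, -1, 0, 0, 0, 0, -4, -1, 0, 0, 0, 0, -4, -1, 0, 0, 0, 0, -4, -1, 0, 0, 0, 0, -4, -1, 0, 0, 0, 0, -4, -1, 0, 0, 0, 0, 0, 0, 0, 0, 0, 0],
)

```text
clock: 15.62
tool_pos: [0.4719, -0.1332, 0.4072]
eef_rot: [0.629, 0.778, -0.001, -0.0]
contact_force: [-0.5, 1.4, 0.0]
opening: 0.008
```

Call:
carry_out(
  motion=[-4.4, -0.9, 0, 0, 0, 0, -4.4, -0.9, 0, 0, 0, 0, -4.4, -0.9, 0, 0, 0, 0, -4.4, -0.9, 0, 0, 0, 0, 0, 0, 0, 0, 0, 0, 0, 0, 0, 0, 0, 0],
)

```text
clock: 16.38
tool_pos: [0.476, -0.3072, 0.4077]
eef_rot: [0.625, 0.781, 0.001, -0.0]
contact_force: [0.6, 0.1, 0.2]
opening: 0.007
```

Run:
```python
from h import *
st=monitor.get_state(); print(st["tool_pos"],st["eef_rot"])
ex=np.array([.22,-.975]);ey=np.array([.975,.22]);o=np.array([.465,-.274])
ims=[]
for c in ["side","wrist"]:
    s=snapshot(c); W=cloud(s,st); Z=W[...,2]; d=W[...,:2]-o; mx=d@ex; my=d@ey
    for t,m in [("handle",(mx>-.09)&(mx<-.055)&(abs(my)<.05)&(Z>.13)&(Z<.15)),("clamp",(mx>0)&(mx<.075)&(abs(my)<.05)&(Z>.235)&(Z<.255))]:
        if m.sum()>5: print(c,t,m.sum(),np.round(np.percentile(mx[m],[2,50,98]),4),np.round(np.percentile(my[m],[2,50,98]),4),np.round(np.percentile(Z[m],[50,95]),4))
    ims.append(cv2.resize(s["frame"][100:280,360:600] if c=="side" else s["frame"],(400,300)))
cv2.imwrite("pics/m2.png",np.hstack(ims)[...,::-1])
```

```text
[ 0.47597244 -0.30720345  0.40770201] [ 6.25145931e-01  7.80507528e-01  6.22016505e-04 -4.20184920e-04]
side handle 24 [-0.0808 -0.0761 -0.0665] [-0.0081 -0.0025  0.0032] [0.137  0.1401]
side clamp 300 [0.0122 0.0329 0.072 ] [-0.0332 -0.003   0.0287] [0.243  0.2461]
wrist handle 181 [-0.0759 -0.0694 -0.0635] [-0.0044  0.0013  0.0079] [0.1384 0.1399]
wrist clamp 5555 [0.0169 0.0394 0.0687] [-0.0282  0.0017  0.0318] [0.2437 0.2448]
```

View pics/m2.png

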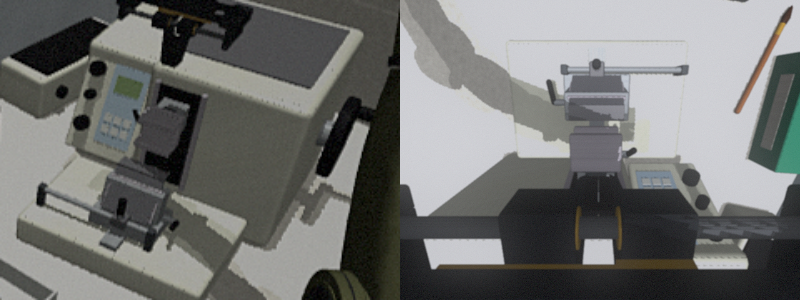

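The handle is at y≈0, so the guard is home over the blade. The clamp top is at (0.474, -0.313, 0.244), so I descend to it.

Call:
carry_out(
  motion=[-0.5, -0.3, 2, 0, 0, 0, 0, 0, 2, 0, 0, 0, 0, 0, 2, 0, 0, 0, 0, 0, 1.5, 0, 0, 0, 0, 0, 0, 0, 0, 0, 0, 0, 0, 0, 0, 0, 0, 0, 0, 0, 0, 0, 0, 0, 0, 0, 0, 0],
)

```text
clock: 17.48
tool_pos: [0.4739, -0.3147, 0.3333]
eef_rot: [0.626, 0.78, 0.0, 0.001]
contact_force: [0.1, -0.3, -0.8]
opening: 0.007
```

Call:
carry_out(
  motion=[0, 0, 0, 0, 0, 0, 0, 0, 0, 0, 0, 0, 0, 0, 0, 0, 0, 0, 0, 0, 0, 0, 0, 0, 0, 0, 0, 0, 0, 0, 0, 0, 0, 0, 0, 0, 0, 0, 0, 0, 0, 0, 0, 0, 0, 0, 0, 0],
)

```text
clock: 18.48
tool_pos: [0.4737, -0.3146, 0.3328]
eef_rot: [0.626, 0.78, -0.0, 0.0]
contact_force: [0.1, -0.3, 0.6]
opening: 0.003
```

Call:
carry_out(
  motion=[0, 0, 0, 0, 0, 0, 0, 0, 0, 0, 0, 0, 0, 0, 0, 0, 0, 0, 0, 0, 0, 0, 0, 0, 0, 0, 0, 0, 0, 0, 0, 0, 0, 0, 0, 0, 0, 0, 0, 0, 0, 0, 0, 0, 0, 0, 0, 0],
)

```text
clock: 19.48
tool_pos: [0.4737, -0.3146, 0.3327]
eef_rot: [0.626, 0.78, -0.0, 0.0]
contact_force: [0.3, -0.5, 0.2]
opening: 0.008
```

```bash
python3 -c "
from h import *
print(workorder.finish_job())"
```

```text
the job is handed in; nothing more can be done
None
```

I pushed the guard home over the blade, pointed at the large block for two seconds, and finished pointing at the specimen clamp. The job is handed in at about 19.5 s on the robot's clock; no verdict was reported.

- **Guard:** I pushed it with closed fingertips against the handle. It came up against the stop at about 15 N, or 17 N counting the vertical part. Afterwards the handle measured at microtome y of about 0 (-2.5 mm from the side camera, +1.3 mm from the wrist camera).
- **Large block:** the grasp point was about 42 mm above the middle of its top, so the fingertips were about 23 mm above it. I held for over 2 s with no contact force seen.
- **Clamp:** the grasp point was about 44 mm above the middle of its top and within about 2 mm sideways, so the fingertips were about 25 mm above it. I held for 2 s and was still there when I handed in.

**One disagreement:** the guard moved only about 73 mm, not the full 88 mm. This is because it did not start fully parked. My first estimate of the microtome's position assumed it did, and was about 12 mm off along the rail. I corrected it using the rail ends and the clamp edges.

**Not checked:** I did not measure the large block or the bystanders again at the end. The gripper never came near the blocks' surfaces, and no unexpected forces showed up.

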